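# Shut the tool safe and bolt it past its spring catch

## Robot

A 7-joint arm with a two-finger parallel gripper is mounted at the origin on a cart in front of the work surface, level with it; the furniture and walls round the work are solid. World frame = base frame: x ahead of the robot, y to its left, z up, the work surface at z = 0. Lengths are in m, angles in rad, forces in N, time in s.
With the tool pointing down it reaches from about 0.425 to 0.875 m from the base axis. Payload 4.7 kg.
Tool frame: the origin (TCP) lies where the fingers leave the gripper's body, on its centre line; the fingertips stand 70 mm ahead of it and the grasp point (between the pads) lies 51 mm ahead of it; z points along the fingers, y is the line along which they close (so a half turn about z gives the same grasp; the last joint's range is limited). The gripper opens to 87 mm and grips with 3 to 60 N. Pads are 19 mm wide; open, the fingers measure 117 mm over their backs; the gripper's body (75 mm by 190 mm) begins 51 mm behind the grasp point.
Start: joints at [-1.307, 0.321, -0.07, 1.45, 0.023, 1.371, -0.057], TCP at [0.161, 0.63, 0.292] pointing down, gripper open.
Joint ranges: [-2.86, 2.86], [-0.3, 2.09], [-1.38, 1.24], [0.06, 2.45], [-1.56, 4.7], [0.09, 2.05], [-2.69, 2.69]. Speed limits (rad/s): [2.57, 2.57, 3.14, 3.14, 3.14, 3.14, 3.14].

## Interface

Orientations are given as a rotation vector (axis times angle).
In Python, from bench import ctrl gives the robot as it stands.
- The arm moves only by the tool drive_tool, never from a script. Its argument "motion" is a list of rows, each a list of 3 entries, a list of its own where there are three numbers: the shift along the tool's x, y, z in cm, then the turn, a rotation vector about the tool's x, y, z in degrees, then the opening, from -1 (shut) to 1 (fully open). In form: [[[x, y, z], [ax, ay, az], claw], ...]. A call has 1 to 12 rows; each row shifts and turns the commanded pose from where the row before left it, along the tool's axes as they then stand; what a row does not reach is not made up. A row lasts 1/8 s, in which the tool goes at most 62.5 mm and 10.7 degrees, less where a joint would pass 70% of its speed; a pose out of reach is approached as far as the arm can. A call with a gripper value outside its range is refused whole. The fingers move at their own pace and stop on an object; "force" is the grip in N (left out, the last holds). Time passes only in rows, so rows that do not move let the fingers close. It gives the time, the measured TCP pose, the force, the opening and the grip force at its end, in the units of the state.
- ctrl.get_state(): the state, without advancing time (a new reading comes with each control period).
- ctrl.get_image(name): name is "side" or "top" or "wrist"; returns the picture (480x640x3 uint8, red, green, blue); there is no depth.
- ctrl.calibration(name): a dict with "K" (3x3 intrinsics, pixels), "distortion" ([k1, k2, p1, p2, k3] as OpenCV has them; the pictures are not rectified), "origin" and "attitude" of the camera in the world; the wrist camera has in their place "tool_from_camera" (4x4, takes a point from camera to tool coordinates, whose origin is the TCP and whose axes are the flange's). Camera axes: x right, y up, looking along -z (the intrinsics and any distortion apply to the point x, -y, -z); pixel columns grow to the right and rows downward; lengths in m; the calibration is good to about 2 mm. A picture is of the moment at which its call begins: read the wrist's pose just before it. calibration takes no time and is no camera call.
- ctrl.close_job(): hands the job in; it is judged then, once.
The state is a dict: "time": time; "joint_positions": joint angles; "qd": joint speeds; "joint_torque": joint torques, N m; "position": TCP position; "tool_rot": TCP orientation; "ft_force": force on the tool from outside, world axes, zero at the start; "torque": the same for the moment, N m; "grip_width": opening from 0.0 (shut) to 1.0 (fully open); "grip_force": force on a finger pad.
Only numpy, scipy, OpenCV 4.12 (cv2) and the standard library are available. Lean on these libraries where they do the work, as an engineer would, in place of code of your own. Each camera call takes 0.05 s, during which the arm holds its last target. There are 200 camera calls.

## Task

Lock the low grey tool safe using fingertips only; nothing is to be gripped or lifted. First press its blue lid, which stands ajar, fully shut. Then hold the long red spring catch bar fully down with one fingertip and, with the catch held, push the black bolt knob with the other fingertip all the way home to the robot's left (along the bar, into the lid's staple); last let the catch spring back up and move clear. Leave the other things on the bench where they are. Mind the tall black rack post at the bench's front left corner: draw the arm in before swinging past it.

Things in the scene. Friction and masses are not known exactly. Their poses are not given: they have to be found in the camera images.
- tool_safe: Low grey steel tool safe fixed on the bench, 275 (x) x 270 (y) mm. Origin on the bench; x points from the front ledge (near the robot) to the lid hinge at the back, y to the robot's left; turned about z by up to 0.35 rad. Ledge at x -145 to -28 mm, top 35 mm high, bears catch and bolt; chest and blue lid at x -30 to +130 mm, 65 mm high shut. Shut, all but knob and catch bar is below 66 mm.
- lid (a joint): Hinge angle of the blue lid, rad: 0 shut, growing as it opens; it starts ajar at 0.15 to 0.35. The hinge is stiff: the lid stays where it is left and needs about 1.5 to 3 N at the pad to go down. It stops hard at 0.
- lid_pad (a point): Centre of the black rubber pad (45 x 90 mm) on top of the blue lid, on the surface, where the lid is pressed; moves with the lid. At x +12, y -10, z +66 mm in the safe's frame when shut. The hinge line lies 118 mm behind it. (Room: a black rack post 60 mm square, taller than the arm, stands at x 0.30, y 0.54 m.)
- catch (a joint): Travel of the red spring catch bar, m: 0 up, 0.010 pressed down to its hard stop. About 3 N starts it, 6 N holds it at the stop. Above 0.005 its tongue blocks the bolt; keep it at 0.007 or more while the bolt slides. Springs back up when let go with the bolt drawn or home.
- catch_top (a point): Centre of the top face of the red catch bar, moves with it. Bar 24 mm wide (safe's x), 104 mm long (safe's y, from -82 to +22 mm). At x -115, y -30 mm in the safe's frame; top 80 mm high when up, 70 mm fully pressed. It moves only straight down, so a fingertip may slide along it.
- bolt (a joint): Travel of the bolt, m: 0 drawn, 0.040 fully home in the lid's staple (hard stop). Slides along the safe's +y only (to the robot's left); friction about 2 N; stays where it is left, does not spring.
- bolt_knob (a point): Centre of the top of the black bolt knob, an upright plate 24 mm wide (safe's x), 8 mm thick (y), top 100 mm high, on a 12 mm rod whose top is 56 mm high. Moves with the bolt: x -70, y -40 mm in the safe's frame when drawn, y 0 home. Its centre line is 45 mm beyond the catch bar's. A fingertip 70 mm high clears rod, guides, staple and shut lid.
- tin_small: Loose small cream tin with a flat lid, 68 mm across, 23 mm high, to the left of the safe; bystander. Origin under its centre.
- pot_5: Loose small white pot with yellow lid, 53 mm across, 50 mm high, to the left of the safe; bystander. Origin under its centre.
- sand_block: Loose brown sanding block, 62 x 100 x 36 mm, to the left of the safe; bystander. Origin under its centre.
- pliers: Loose red-handled pliers, 50 x 171 x 13 mm, to the right of the safe; bystander. Origin under its centre.
- clip_a: Loose small black wedge-shaped clip, 32 x 31 x 20 mm, to the right of the safe; bystander. Origin under its centre.
- marker: Loose black and blue marker pen, 19 x 124 x 18 mm, to the right of the safe; bystander. Origin under its centre.

How it is judged:
By the outcome, as a careful person would: the job done as asked, in the order asked, and still so for the second after the job is handed in, with the robot touching nothing.
It also fails if it takes over 48 s, if anything falls off the work surface, if the arm or the gripper's body presses on something with over 40 N, if the wrist force passes 120 N, or if a joint passes its speed limit or range.

## Working session

There is one attempt and no reset: what is moved stays moved. The work goes in short steps, Python scripts to look and compute and a tool call to move; the robot and the scene stay as the last step left them, time stands still between calls to the robot, and variables do not carry over. Pictures are saved under pics/ and viewed, at most 10 in all, crops included, and the job is handed in when it is done.

Besides the shell and the picture viewer there is one more tool, called after ">>>" as a command line: name --argument value ..., lists and objects as JSON in quotes. drive_tool: Moves the arm, as the interface text tells. Its arguments: {"type":"object","properties":{"motion":{"type":"array","items":{"type":"array"}},"force":{"type":"number"}},"required":["motion"]}

```bash
mkdir -p pics; ls; python3 - <<'E'
from bench import ctrl
import cv2
s=ctrl.get_state()
for k in ("time","position","tool_rot","ft_force","grip_width"): print(k,s[k])
for n in ("side","top"):
    c=ctrl.calibration(n); print(n,c)
    cv2.imwrite(f"pics/{n}0.png",ctrl.get_image(n)[:,:,::-1])
print(ctrl.calibration("wrist"))
E
```

```text
pics
time 0.0
position [0.16062742 0.62942536 0.29114712]
tool_rot [-3.91251859e-01 -3.11701229e+00  2.96141770e-03]
ft_force [0.14164761 0.04019846 1.02843711]
grip_width 1.0002151135935529
side {'K': array([[617.19627158,   0.        , 323.61635462],
       [  0.        , 617.19627158, 234.52482727],
       [  0.        ,   0.        ,   1.        ]]), 'distortion': array([-0.00770474,  0.        ,  0.        ,  0.        ,  0.        ]), 'origin': array([-0.10848729, -1.00477169,  0.69955419]), 'attitude': array([ 1.07860046, -0.34182758, -0.49848869])}
top {'K': array([[611.92856981,   0.        , 318.76718549],
       [  0.        , 611.92856981, 230.14261334],
       [  0.        ,   0.        ,   1.        ]]), 'distortion': array([-0.19448275,  0.        ,  0.        ,  0.        ,  0.        ]), 'origin': array([0.228627  , 0.06255652, 1.36652142]), 'attitude': array([ 0.18862003, -0.21631317, -1.67387135])}
{'K': array([[346.20692515,   0.        , 315.04641763],
       [  0.        , 346.20692515, 237.32897978],
       [  0.        ,   0.        ,   1.        ]]), 'distortion': array([-0.03378038,  0.        ,  0.        ,  0.        ,  0.        ]), 'tool_from_camera': array([[ 1.13748765e-03,  9.70634061e-01,  2.40558154e-01,
         6.63371627e-02],
       [ 9.99999301e-01, -1.18158644e-03,  3.90807553e-05,
         1.53931099e-03],
       [ 3.22173366e-04,  2.40557942e-01, -9.70634727e-01,
        -9.31702044e-02],
       [ 0.00000000e+00,  0.00000000e+00,  0.00000000e+00,
         1.00000000e+00]])}
```

View pics/top0.png

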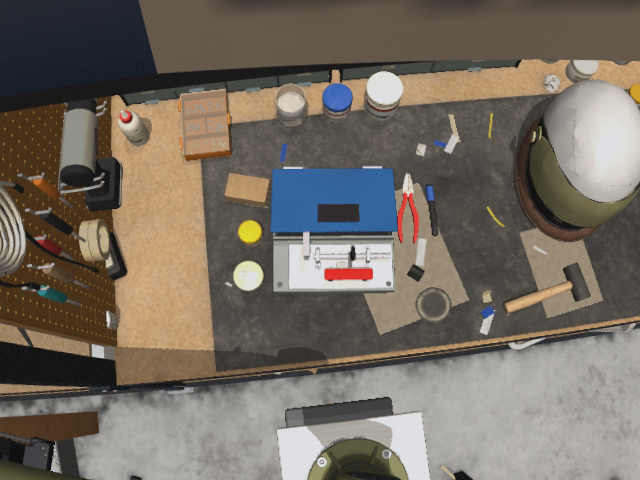

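View pics/side0.png

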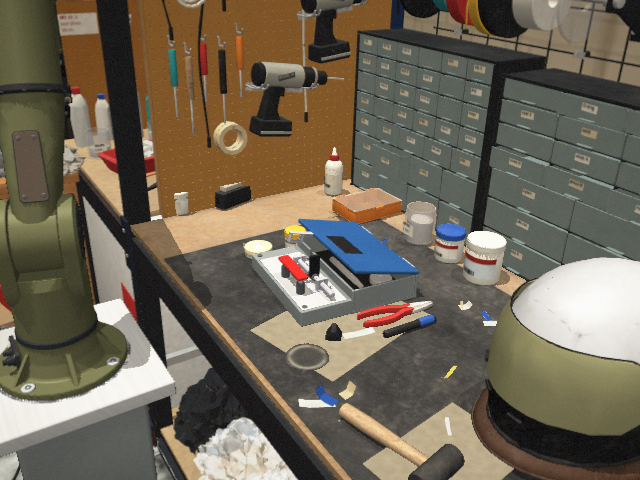

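The top view shows the safe at cols 272–395, rows 168–292. The red bar is near (349,274), the knob near (352,254) and the pad near (338,213). The side view shows the bar near (295,267), the knob near (315,263) and the pad near (345,244). The arm is at the far left, beyond the post.

```bash
cat > h.py <<'E'
import numpy as np, cv2
from scipy.spatial.transform import Rotation as R
from bench import ctrl
def cam(n, s=None):
    c=ctrl.calibration(n)
    if n=="wrist":
        T=np.array(c["tool_from_camera"]); Q=R.from_rotvec(s["tool_rot"]).as_matrix()
        return c, s["position"]+Q@T[:3,3], Q@T[:3,:3]
    return c, np.array(c["origin"]), R.from_rotvec(c["attitude"]).as_matrix()
def rays(C,px):
    c,o,A=C
    p=cv2.undistortPoints(np.float64(px).reshape(-1,1,2),c["K"],c["distortion"]).reshape(-1,2)
    d=np.c_[p[:,0],-p[:,1],-np.ones(len(p))]@A.T
    return o,d/np.linalg.norm(d,axis=1)[:,None]
def plane(C,px,z):
    o,d=rays(C,px); return o+d*((z-o[2])/d[:,2])[:,None]
def tri(Ca,pa,Cb,pb):
    o1,d1=rays(Ca,[pa]);o2,d2=rays(Cb,[pb])
    t=np.linalg.lstsq(np.c_[d1[0],-d2[0]],o2-o1,rcond=None)[0]
    a,b=o1+t[0]*d1[0],o2+t[1]*d2[0]; return (a+b)/2,np.linalg.norm(a-b)
def blob(m,box):
    x0,y0,x1,y1=box; k=np.zeros_like(m); k[y0:y1,x0:x1]=m[y0:y1,x0:x1]
    cs,_=cv2.findContours(k,cv2.RETR_EXTERNAL,cv2.CHAIN_APPROX_NONE)
    c=max(cs,key=cv2.contourArea); M=cv2.moments(c)
    return c,(M["m10"]/M["m00"],M["m01"]/M["m00"]),M["m00"]
def red(b): 
    b=b.astype(int); return ((b[...,2]>130)&(b[...,1]<70)&(b[...,0]<70)).astype(np.uint8)
def dark(b): return (b.max(2)<60).astype(np.uint8)
E
python3 - <<'E'
from h import *
t=cv2.imread("pics/top0.png"); s=cv2.imread("pics/side0.png")
T,S=cam("top"),cam("side")
c,ct,a=blob(red(t),(315,260,385,290)); box=cv2.boxPoints(cv2.minAreaRect(c)); print("bar",ct,a,box.round(1).tolist()); print(plane(T,box,.08).round(4))
cs=blob(red(s),(270,245,315,290)); print("side bar",cs[1],cs[2]); print(tri(T,ct,S,cs[1]))
p=blob(dark(t),(310,198,366,228)); q=blob(dark(s),(322,228,370,260)); print("pad",p[1:],q[1:],tri(T,p[1],S,q[1]))
k=blob(dark(t),(343,243,362,268)); print("knob",k[1:],cv2.boundingRect(k[0]),plane(T,[k[1]],.1))
q=blob(dark(s),(305,248,324,280)); print(q[1:],cv2.boundingRect(q[0]))
v=np.hstack([cv2.resize(t[235:295,265:400],None,fx=3,fy=3),cv2.resize(s[230:290,260:390],None,fx=3,fy=3)])
cv2.imwrite("pics/z.png",v[:, :800])
# lid front-top edge & hinge corners via blue
b=t.astype(int); m=((b[...,0]>90)&(b[...,2]<60)).astype(np.uint8); c=blob(m,(265,160,400,240))
print("lid",cv2.boxPoints(cv2.minAreaRect(c[0])).tolist())
E
```

```text
bar (348.02994483845544, 273.61741528762803) 423.0 [[325.0, 269.0], [371.0, 269.0], [371.0, 279.0], [325.0, 279.0]]
[[ 0.4738  0.0174  0.08  ]
 [ 0.4625 -0.0805  0.08  ]
 [ 0.441  -0.0777  0.08  ]
 [ 0.4522  0.0199  0.08  ]]
side bar (293.04945054945057, 267.76678876678875) 273.0
(array([ 0.4612933 , -0.03167657,  0.07246302]), np.float64(0.003741557339398635))
pad ((338.30465644520154, 212.60817717206132), 587.0) ((343.9111111111111, 244.35333333333332), 225.0) (array([ 0.59348638, -0.02606465,  0.09111097]), np.float64(0.0031397833386462366))
knob ((352.42564102564097, 253.3333333333333), 32.5) (350, 247, 5, 13) [[ 0.49693019 -0.04360131  0.1       ]]
((315.13528932355337, 262.8924205378973), 204.5) (309, 251, 15, 27)
lid [[269.19549560546875, 169.0493927001953], [396.22601318359375, 167.39964294433594], [397.05267333984375, 231.05125427246094], [270.02215576171875, 232.7010040283203]]
```

View pics/z.png

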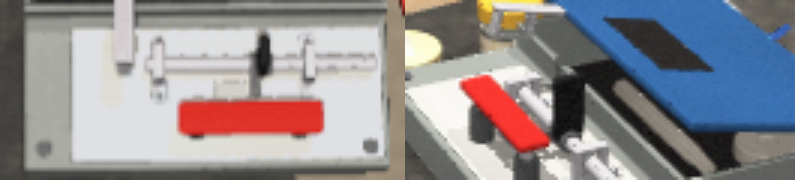

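The crop shows the red bar, the knob plate behind it with the bolt drawn, and the lid ajar. The safe's yaw is about -0.115 rad, its origin about (0.575, -0.014), and the lid angle about 0.2. I'll draw the arm in first.

>>> drive_tool --motion '[[[0, -5, 0], [0, 0, 0], 1], [[0, -5, 0], [0, 0, 0], 1], [[0, -5, 0], [0, 0, 0], 0], [[0, -5, 0], [0, 0, 0], -1], [[0, 0, 0], [0, 0, 0], -1]]'

```text
time: 0.72
position: [0.1107, 0.4332, 0.2919]
tool_rot: [0.391, 3.117, -0.002]
ft_force: [-0.5, 0.9, -0.6]
grip_width: 0.748
grip_force: 0.0
```

>>> drive_tool --motion '[[[-5.8, -0.4, 0], [0, 0, 7.5], -1], [[-5.8, -0.4, 0], [0, 0, 7.5], -1], [[-5.8, -0.4, 0], [0, 0, 7.5], -1], [[-5.8, -0.4, 0], [0, 0, 7.5], -1], [[-5.8, -0.4, 0], [0, 0, 7.5], -1], [[-5.8, -0.4, 0], [0, 0, 7.5], -1], [[-5.8, -0.4, 0], [0, 0, 7.5], -1], [[-5.8, -0.4, 0], [0, 0, 7.5], -1], [[-5.8, -0.4, 0], [0, 0, 7.5], -1], [[-5.8, -0.4, 0], [0, 0, 7.5], -1], [[-5.8, -0.4, 0], [0, 0, 7.5], -1], [[0, 0, 0], [0, 0, 0], -1]]'

```text
time: 2.22
position: [0.4415, -0.0534, 0.2927]
tool_rot: [2.358, 2.073, 0.0]
ft_force: [-0.6, 0.7, 0.8]
grip_width: 0.004
grip_force: 0.0
```

```bash
cat >> h.py <<'E'
def where():
    s=ctrl.get_state(); Q=R.from_rotvec(s["tool_rot"]).as_matrix()
    print("t",s["time"],"p",np.round(s["position"],4),"yawY",np.degrees(np.arctan2(Q[1,1],Q[0,1])).round(2),"tz",Q[:,2].round(3),"F",np.round(s["ft_force"],1),"w",round(s["grip_width"],3))
    return s,Q
E
python3 - <<'E'
from h import *
s,Q=where(); im=ctrl.get_image("wrist")[:,:,::-1]; cv2.imwrite("pics/w1.png",im)
print(s["joint_positions"])
E
```

```text
t 2.225 p [ 0.4415 -0.0534  0.2927] yawY -7.37 tz [ 0.001 -0.001 -1.   ] F [-0.6  0.7  0.8] w 0.004
[-0.61335316 -0.17649365  0.60868259  1.94798565  0.10441811  1.33895608
 -0.16456757]
```

View pics/w1.png

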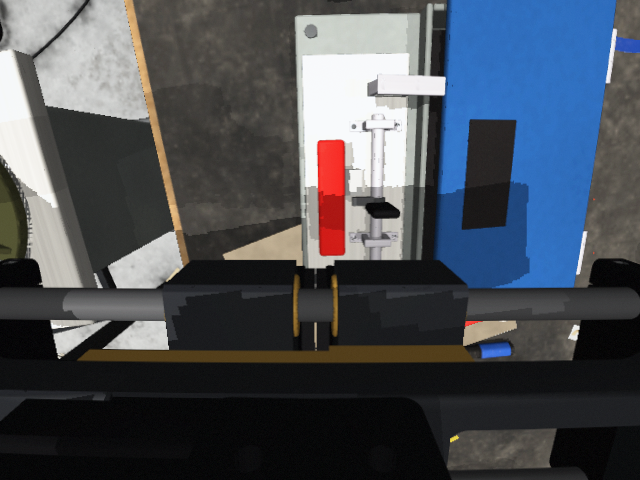

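The wrist view shows the red bar at cols 318–344, rows 140–255. The knob top is near (383,211) and the pad spans cols 463–516, rows 120–229. The fingers are at the bottom and clear of the safe.

```bash
python3 - <<'E'
from h import *
s=ctrl.get_state(); W=cam("wrist",s); T=cam("top")
im=cv2.imread("pics/w1.png"); t=cv2.imread("pics/top0.png")
c,ct,a=blob((((im.astype(int)[...,2]>110)&(im[...,1]<70))).astype(np.uint8),(300,130,360,262))
box=cv2.boxPoints(cv2.minAreaRect(c)); P=plane(W,box,.08); print(ct,box.round(1).tolist()); print(P.round(4), P.mean(0).round(4))
e=[P[(i+1)%4]-P[i] for i in range(4)]; print([ (np.linalg.norm(v).round(4),np.degrees(np.arctan2(v[1],v[0])).round(1)) for v in e])
k=blob((im.max(2)<40).astype(np.uint8),(363,200,403,220)); print("knob",k[1:],cv2.boundingRect(k[0]),plane(W,[(383,210)],.1),plane(W,[k[1]],.1))
p=blob((im.max(2)<45).astype(np.uint8),(455,110,525,235)); q=blob(dark(t),(310,198,366,228))
print("pad",p[1:],tri(W,p[1],T,q[1]))
bx=cv2.boxPoints(cv2.minAreaRect(p[0])); print(plane(W,bx,.09).round(4))
E
```

```text
(331.1843336843337, 196.87463437463435) [[318.0, 140.0], [344.0, 140.0], [344.0, 255.0], [318.0, 255.0]]
[[ 0.4529  0.0254  0.08  ]
 [ 0.4749  0.0227  0.08  ]
 [ 0.4644 -0.0791  0.08  ]
 [ 0.4406 -0.0762  0.08  ]] [ 0.4582 -0.0268  0.08  ]
[(np.float64(0.0222), np.float64(-7.0)), (np.float64(0.1023), np.float64(-95.9)), (np.float64(0.024), np.float64(173.0)), (np.float64(0.1023), np.float64(83.1))]
knob ((382.01021711366536, 209.90719455087267), 391.5) (366, 202, 34, 16) [[ 0.49976238 -0.03781429  0.1       ]] [[ 0.4989457  -0.03763583  0.1       ]]
pad ((487.85209179751837, 173.29369349584567), 4553.5) (array([ 0.59471333, -0.02272791,  0.08439449]), np.float64(0.006339940382793664))
[[ 0.5692 -0.064   0.09  ]
 [ 0.5785  0.0281  0.09  ]
 [ 0.616   0.0212  0.09  ]
 [ 0.6095 -0.0721  0.09  ]]
```

>>> drive_tool --motion '[[[1.6, 4.7, 0], [0, 0, 0], -1], [[1.6, 4.7, 0], [0, 0, 0], -1], [[1.6, 4.7, 1.5], [0, 0, 0.5], -1], [[0, 0, 5], [0, 0, 0], -1], [[0, 0, 4], [0, 0, 0], -1], [[0, 0, 0], [0, 0, 0], -1]]'

```text
time: 3.02
position: [0.585, -0.0154, 0.1834]
tool_rot: [-2.352, -2.076, 0.01]
ft_force: [0.2, -0.2, 0.2]
grip_width: 0.005
grip_force: 0.0
```

```bash
python3 - <<'E'
from h import *
s,Q=where(); t=Q.T@(np.array([.588,-.0236,.136])-s["position"]); print("to shut pad, tool cm",(t*100).round(2))
E
```

```text
t 3.025 p [ 0.585  -0.0154  0.1834] yawY -7.13 tz [-0.008 -0.001 -1.   ] F [ 0.2 -0.2  0.2] w 0.005
to shut pad, tool cm [-0.76  0.43  4.74]
```

>>> drive_tool --motion '[[[-0.8, 0.4, 1], [0, 0, 0], -1], [[0, 0, 0.7], [0, 0, 0], -1], [[0, 0, 0.7], [0, 0, 0], -1], [[0, 0, 0.6], [0, 0, 0], -1], [[0, 0, 0.5], [0, 0, 0], -1], [[0, 0, 0.5], [0, 0, 0], -1], [[0, 0, 0.3], [0, 0, 0], -1], [[0, 0, 0], [0, 0, 0], -1]]'

```text
time: 4.03
position: [0.5897, -0.0259, 0.1439]
tool_rot: [2.358, 2.075, -0.0]
ft_force: [0.3, -0.3, 0.4]
grip_width: 0.007
grip_force: 0.0
```

>>> drive_tool --motion '[[[0, 0, 0.3], [0, 0, 0], -1], [[0, 0, 0.2], [0, 0, 0], -1], [[0, 0, 0.2], [0, 0, 0], -1], [[0, 0, 0.2], [0, 0, 0], -1]]'

```text
time: 4.53
position: [0.5895, -0.0259, 0.1351]
tool_rot: [-2.358, -2.075, 0.0]
ft_force: [-2.4, -0.3, 7.5]
grip_width: 0.004
grip_force: 4.3
```

```bash
python3 - <<'E'
from h import *
s,Q=where()
a=ctrl.get_image("side")[180:330,230:450,::-1]; b=ctrl.get_image("wrist")[:,:,::-1]
cv2.imwrite("pics/v2.png",np.hstack([cv2.resize(a,(440,300)),cv2.resize(b,(360,300))]))
E
```

```text
t 4.525 p [ 0.5895 -0.0259  0.1351] yawY -7.31 tz [-0.  0. -1.] F [-2.4 -0.3  7.5] w 0.004
```

View pics/v2.png

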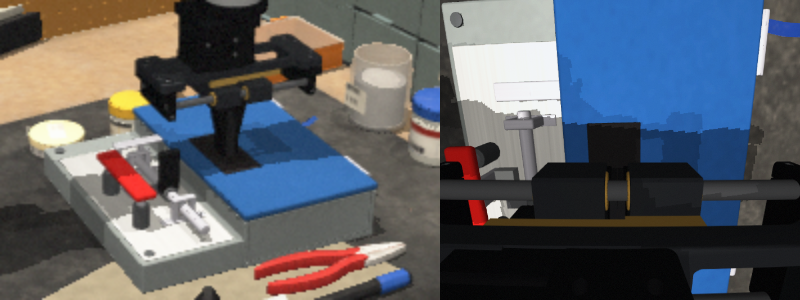

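The lid lies flat and shut at hard-stop force. In the left panel the red bar is near (127,175) and the knob near (168,170). I'll give the pad one more nudge, rise, and move over to the catch and knob.

>>> drive_tool --motion '[[[0, 0, 0.2], [0, 0, 0], -1], [[0, 0, 0.1], [0, 0, 0], -1], [[0, 0, -3], [0, 0, 0], -1], [[0, 0, -4], [0, 0, -0.5], -0.31], [[-1.7, -3.6, 0], [0, 0, 0], -0.31], [[-1.7, -3.6, 0], [0, 0, 0], -0.31], [[-1.6, -3.5, 0], [0, 0, 0], -0.31], [[0, 0, 1], [0, 0, 0], -0.31], [[0, 0, 0], [0, 0, 0], -0.31]]'

```text
time: 5.75
position: [0.4778, -0.0625, 0.1918]
tool_rot: [-2.349, -2.086, -0.001]
ft_force: [-0.1, 0.2, 1.4]
grip_width: 0.344
grip_force: 0.0
```

```bash
python3 - <<'E'
from h import *
s,Q=where(); t=Q.T@(np.array([.4766,-.062,.175])-s["position"]); print("to go, tool cm",(t*100).round(2))
a=ctrl.get_image("side")[190:310,240:380,::-1]; b=ctrl.get_image("wrist")[:,:,::-1]
cv2.imwrite("pics/v3.png",np.hstack([cv2.resize(a,(400,343),interpolation=3),cv2.resize(b,(400,343))]))
E
```

```text
t 5.75 p [ 0.4778 -0.0625  0.1918] yawY -6.8 tz [ 0.  0. -1.] F [-0.1  0.2  1.4] w 0.344
to go, tool cm [ 0.04 -0.12  1.68]
```

View pics/v3.png

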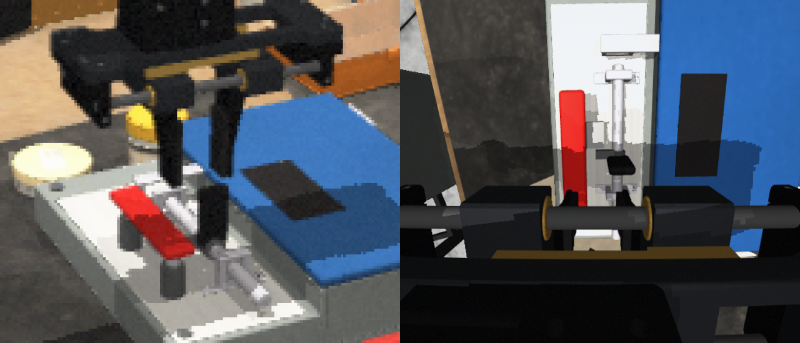

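The wrist view (right panel) shows the two fingers lined up, one with the red bar near (572,200) and one with the rod behind the knob near (620,163). Both are clear to the robot's right of the knob, so I'll press the catch.

>>> drive_tool --motion '[[[0, -0.1, 1.5], [0, 0, 0], -0.31], [[0, 0, 1.2], [0, 0, 0], -0.31], [[0, 0, 0.8], [0, 0, 0], -0.31], [[0, 0, 0.5], [0, 0, 0], -0.31], [[0, 0, 0.5], [0, 0, 0], -0.31], [[0, 0, 0.4], [0, 0, 0], -0.31], [[0, 0, 0.2], [0, 0, 0], -0.31], [[0, 0, 0], [0, 0, 0], -0.31]]'

```text
time: 6.85
position: [0.4766, -0.0629, 0.1415]
tool_rot: [-2.35, -2.085, -0.0]
ft_force: [-3.4, -1.4, 5.9]
grip_width: 0.343
grip_force: 2.8
```

>>> drive_tool --motion '[[[0, 0, 0.2], [0, 0, 0], -0.31], [[0, 0, 0.1], [0, 0, 0], -0.31], [[0, 0, 0], [0, 0, 0], -0.31]]'

```text
time: 7.22
position: [0.4767, -0.0631, 0.1398]
tool_rot: [-2.349, -2.085, -0.0]
ft_force: [-5.5, -0.7, 15.6]
grip_width: 0.343
grip_force: 7.9
```

>>> drive_tool --motion '[[[0.6, 0, 0], [0, 0, 0], -0.31], [[0.6, 0, 0], [0, 0, 0], -0.31], [[0.6, 0, 0], [0, 0, 0], -0.31], [[0.6, 0, 0], [0, 0, 0], -0.31], [[0.6, 0, 0], [0, 0, 0], -0.31], [[0.6, 0, 0], [0, 0, 0], -0.31], [[0.6, 0, 0], [0, 0, 0], -0.31], [[0, 0, 0], [0, 0, 0], -0.31]]'

```text
time: 8.22
position: [0.4831, -0.0246, 0.14]
tool_rot: [2.347, 2.081, -0.0]
ft_force: [-1.6, -8.0, 10.8]
grip_width: 0.342
grip_force: 6.2
```

>>> drive_tool --motion '[[[0.4, 0, 0], [0, 0, 0], -0.31], [[0.3, 0, 0], [0, 0, 0], -0.31], [[0.3, 0, 0], [0, 0, 0], -0.31], [[0, 0, 0], [0, 0, 0], -0.31]]'

```text
time: 8.72
position: [0.4838, -0.0185, 0.14]
tool_rot: [2.348, 2.075, -0.006]
ft_force: [-3.3, -17.5, 14.2]
grip_width: 0.343
grip_force: 10.0
```

```bash
python3 - <<'E'
from h import *
s,Q=where()
a=ctrl.get_image("side")[190:310,240:380,::-1]; b=ctrl.get_image("wrist")[:,:,::-1][60:300,150:530]
cv2.imwrite("pics/v4.png",np.hstack([cv2.resize(a,(350,300),interpolation=3),cv2.resize(b,(450,300))]))
E
```

```text
t 8.725 p [ 0.4838 -0.0185  0.14  ] yawY -7.06 tz [ 0.002 -0.009 -1.   ] F [ -3.3 -17.5  14.2] w 0.343
```

View pics/v4.png

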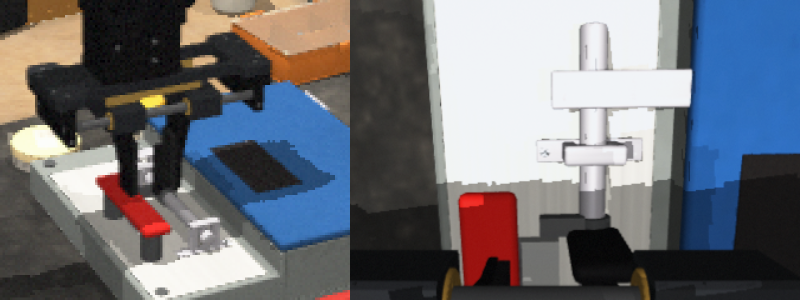

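The rod now passes through the staple, and the knob (about (600,255)) is against the finger. Next I'll push a bit more to see whether this is the hard stop.

>>> drive_tool --motion '[[[0.3, 0, 0], [0, 0, 0], -0.31], [[0.2, 0, 0], [0, 0, 0], -0.31], [[0, 0, 0], [0, 0, 0], -0.31]]'

```text
time: 9.2
position: [0.4839, -0.0179, 0.14]
tool_rot: [2.35, 2.069, -0.013]
ft_force: [-5.8, -27.5, 16.7]
grip_width: 0.345
grip_force: 14.7
```

>>> drive_tool --motion '[[[-0.6, 0, 0], [0, 0, 0], -0.31], [[-0.7, 0, 0], [0, 0, 0], -0.31], [[-0.3, 0, 0], [0, 0, 0], -0.31], [[0, 0, -0.5], [0, 0, 0], -0.31], [[0, 0, -0.7], [0, 0, 0], -0.31], [[0, 0, -3], [0, 0, 0], -0.31], [[0, 0, -5], [0, 0, 0], -0.31], [[0, 0, -5], [0, 0, 0], -0.31], [[0, 0, 0], [0, 0, 0], -0.31]]'

```text
time: 10.32
position: [0.4832, -0.0226, 0.2839]
tool_rot: [2.347, 2.083, 0.01]
ft_force: [-0.4, -0.9, -1.0]
grip_width: 0.346
grip_force: 0.0
```

```bash
python3 - <<'E'
from h import *
s,Q=where(); W=cam("wrist",s)
t=ctrl.get_image("top")[:,:,::-1]; a=ctrl.get_image("side")[:,:,::-1]; b=ctrl.get_image("wrist")[:,:,::-1]
cv2.imwrite("pics/w5.png",b)
cv2.imwrite("pics/v5.png",np.hstack([cv2.resize(a[200:320,240:380],(400,343),interpolation=3),cv2.resize(b,(400,343))]))
S=cam("side"); c=blob(red(a),(270,245,315,290)); print("side bar px (was 293.05,267.77)",c[1],c[2])
E
```

```text
t 10.325 p [ 0.4832 -0.0226  0.2839] yawY -6.83 tz [ 0.007  0.001 -1.   ] F [-0.4 -0.9 -1. ] w 0.346
side bar px (was 293.05,267.77) (293.0544993662864, 267.51013941698346) 263.0
```

View pics/v5.png

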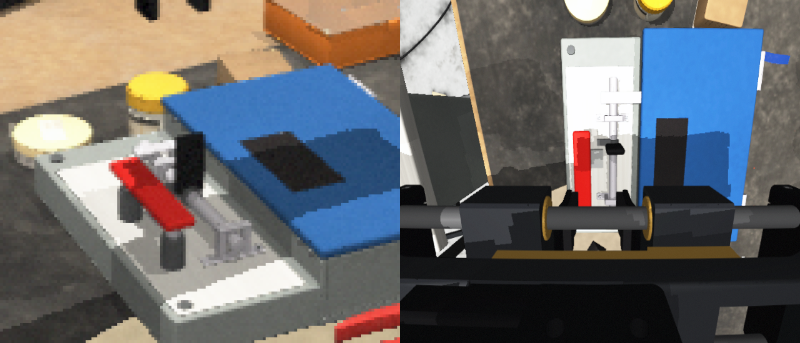

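Seen here: the catch is up, the lid is shut, and the knob is near (615,148) in the wrist panel. I'll measure the bolt travel relative to the bar.

```bash
python3 - <<'E'
from h import *
s=ctrl.get_state(); W=cam("wrist",s); b=cv2.imread("pics/w5.png")
c=blob(((b.astype(int)[...,2]>90)&(b[...,1]<70)).astype(np.uint8),(270,170,310,300))
x,y,w,h=cv2.boundingRect(c[0]); e=plane(W,[(x+w/2,y)],.08)[0]
k=blob((b.max(2)<40).astype(np.uint8),(325,195,365,222)); r=cv2.boundingRect(k[0])
# upper (far) edge of knob top = its +y face
ps=plane(W,[(r[0]+r[2]/2,r[1]),(r[0]+r[2]/2,r[1]+r[3])],.1)
ys=np.array([.118,.993]); print(r,(x,y,w,h)); print("rel to bar +y end (home: face at -18, drawn -58), mm",((ps-e)[:,:2]@ys*1000).round(1))
# predicted side px of knob top centre for drawn/home
S=cam("side"); bar=np.array([.458,-.0285,.1])
for v in (0,.02,.035,.04):
    P=bar+np.array([.0447,-.0053,0])+ (v-.01)*np.array([.118,.993,0]); q=S[2].T@(P-S[1]); K=S[0]["K"]; print(v,(K[0,0]*q[0]/-q[2]+K[0,2]).round(1),(K[1,1]*-q[1]/-q[2]+K[1,2]).round(1))
a=ctrl.get_image("side")[:,:,::-1]; kk=blob(dark(a),(296,236,322,280)); print(cv2.boundingRect(kk[0]),"before (309,251,15,27)")
E
```

```text
(329, 200, 30, 17) (277, 183, 29, 106)
rel to bar +y end (home: face at -18, drawn -58), mm [-11.5 -25.2]
0 311.8 254.1
0.02 307.8 250.0
0.035 304.8 247.0
0.04 303.9 246.1
(300, 247, 12, 23) before (309,251,15,27)
```

The knob's right face is 25.2 mm from the bar end, against about 26 mm expected when home, and I felt the hard stop. The lid is shut, the catch is up and the arm is clear, so I'm handing in.

```bash
python3 -c "
from bench import ctrl
print(ctrl.close_job())"
```

```text
the job is handed in; nothing more can be done
None
```

The safe is locked: lid pressed shut, bolt pushed home against its hard stop with the catch held down, catch sprung back up, and the arm clear; handed in at about 10.5 s.

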